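# Set the spring trap in its runway tray

## Task

Put the loose spring trap flat into the wooden tray, with its red bar over the tray's yellow end, and let go of it there. Then take it by the red bar, draw the bar up and right over to the other end just until the brass catch clicks over it (no further, or it forces the hook open again), ease it back onto the hook and leave it set: at no time may the bar snap shut, and the other things on the bench must stay where they are.

Things in the scene. Friction and masses are not known exactly. Their poses are not given: they have to be found in the camera images.
- trap_mid (a point): Middle of the loose trap's axle, 40 mm above its underside. x runs along the trap: the red bar rests on the -x side and is hooked on the +x side; z is up. Two upright steel cheek plates carry the axle: outside faces at y = +-30 mm, 44 mm long (x -22 to +22), tops 12 mm above this point. Lift the unset trap by gripping across both cheeks from above (60 mm wide)
- trap: The same trap (about 0.7 kg, upright on the bench): flat aluminium base 150 x 64 x 6 mm (x, y, z); origin in the middle of its underside, 40 mm below trap_mid, same axes. A stop plate stands on it at x = -45 mm, 37 mm high
- pedal (a point): Free end (-x end) of the yellow pedal of the catch, inside the trap, 6 mm from the axle towards -x and about 20 mm below it; the pedal is 30 mm wide and runs 52 mm towards +x from here to the pivot of the catch. About 1 N down on it fires a set trap
- bar_grip (a point): Middle of the red grip bar: round, 12 mm thick, 68 mm long along the trap's y, 105 mm from the axle between two side rods 72 mm apart; at rest level with the axle on the -x side. Pinch it from above, closing along the trap's x, hand open at most about 55 mm: a thin cross rod (which the catch hooks) joins the side rods 45 mm from the axle. Gripped at 15 N or less it turns between the pads
- bail (a joint): Angle of the swinging frame with the red bar, about the trap's y at trap_mid: 0 = at rest, level on -x; grows as the bar goes up (1.57 upright) and over to +x; stop at 3.25. A spring pulls it back to 0: 0.08 N m at 0, 0.20 at 3.0 (0.8 to 2 N at the bar). From about 2.5 the cross rod pushes the catch aside; somewhere between 2.90 and 3.05 the catch clicks over it (see catch)
- catch (a joint): Angle of the brass catch: 0 = home, up to 0.25 = hook pushed aside or pedal down; a weak spring pulls it home. About 0.2 as the rod passes, 0 after the click. A screw sets the hook's height, differently each time, so the click angle is not known. Drawn over 0.1 rad (10 mm) past the click, the bar pushes the hook open again. Eased back, it stops against the hook about 0.01 rad before the click
- tray_floor (a point): Middle of the inner floor of the wooden tray, which is screwed to the bench; 10 mm above the bench. Inside 158 mm (x) x 72 mm (y), rims 12 mm high and 8 mm thick, so the trap's base has 4 mm to spare on every side. The rim at the -x end is yellow, the others are wood; the trap's -x goes to the tray's -x
- detergent: Blue detergent bottle, 72 mm across, 210 mm tall, to be left alone; origin under its middle
- clay_bowl: Terracotta bowl, 104 mm across, 70 mm tall, to be left alone; origin under its middle
- red_mug: Red enamel mug, 90 mm across, 80 mm tall, with a handle, to be left alone; origin under its middle
- spray_can: Steel can with a yellow label, 60 mm across, 170 mm tall, to be left alone; origin under its middle
- screw_jar: Small glass jar with a black lid, 52 mm across, 65 mm tall, to be left alone; origin under its middle
- brush: Hand brush lying on the bench, to be left alone
- wrench: Wrench lying on the bench, to be left alone
Mind the look-alikes: they are no part of the job. Leave any orange look-alike of the trap alone. Of the things shaped like the part that bears tray_floor, the wooden one is meant.

How it is judged:
By the outcome, as a careful person would: the job done as asked, in the order asked, and still so for the second after the job is handed in, with the robot touching nothing.
It also fails if it takes over 72 s, if anything falls off the work surface, if the arm or the gripper's body presses on something with over 40 N, if the wrist force passes 120 N, or if a joint passes its speed limit or range.

## Robot

A 7-joint arm with a two-finger parallel gripper is mounted at the origin on the work surface. World frame = base frame: x ahead of the robot, y to its left, z up, the work surface at z = 0. Lengths are in m, angles in rad, forces in N, time in s.
With the tool pointing down it reaches from about 0.425 to 0.825 m from the base axis. Payload 3.6 kg.
Tool frame: the origin (TCP) lies midway between the tips of the shut fingers; the grasp point (between the pads) lies 19 mm behind it; z points along the fingers, y is the line along which they close (so a half turn about z gives the same grasp; the last joint's range is limited). The gripper opens to 93 mm and grips with 3 to 60 N. Pads are 15 mm wide; open, the fingers measure 128 mm over their backs; the gripper's body (75 mm by 188 mm) begins 65 mm behind the grasp point.
Start: joints at [-1.232, 0.615, -0.013, 1.423, 0.008, 1.103, -0.04], TCP at [0.232, 0.607, 0.219] pointing down, gripper open.
Joint ranges: [-3.12, 3.12], [-0.3, 2.06], [-1.34, 1.32], [0.26, 2.42], [-1.36, 4.5], [0.01, 1.98], [-2.84, 2.84]. Speed limits (rad/s): [2.79, 2.79, 3.14, 3.14, 3.14, 3.14, 3.14].

## Interface

Orientations are given as a rotation vector (axis times angle).
In Python, from bench import bot gives the robot as it stands. The module is installed in compiled form; this text tells all that it offers.
- The arm moves only by the tool jog_arm, never from a script. Its argument "moves" is a list of rows, each an object with "dp": the shift along the tool's x, y, z in mm, a list of three; "rot": the turn, a rotation vector about the tool's x, y, z in rad, a list of three; "grip": the opening in per cent of the stroke, from 0 (shut) to 100 (fully open). A call has 1 to 20 rows; each row shifts and turns the commanded pose from where the row before left it, along the tool's axes as they then stand; what a row does not reach is not made up. A row lasts 1/12 s, in which the tool goes at most 41.7 mm and 7.16 degrees, less where a joint would pass 70% of its speed; a pose out of reach is approached as far as the arm can. A call is refused whole if a number of a shift passes 41.7 or a number of a turn 0.125, either way. A call with a gripper value outside its range is refused whole. The fingers move at their own pace and stop on an object; "newtons" is the grip in N (left out, the last holds). Time passes only in rows, so rows that do not move let the fingers close. It gives the time, the measured TCP pose, the force, the opening and the grip force at its end, in the units of the state.
- bot.state(): the state, without advancing time (a new reading comes with each control period).
- bot.capture(name): name is "side" or "top"; returns (picture, depth): 400x640x3 uint8, red, green, blue; 400x640 float32, m along the optical axis (not along the pixel's ray), 0 where there is no reading.
- bot.get_calibration(name): a dict with "camera_matrix" (3x3 intrinsics, pixels), "world_from_camera" (4x4, takes a point from camera to world coordinates). Camera axes: x right, y up, looking along -z (the intrinsics and any distortion apply to the point x, -y, -z); pixel columns grow to the right and rows downward; lengths in m; the calibration is good to about 2 mm. A picture is of the moment at which its call begins. get_calibration takes no time and is no camera call.
- bot.close_job(): hands the job in; it is judged then, once.
Trained networks look in the newest picture that a camera, given by its name, has taken for a name from the list of things; names that differ only in an ending like _2 or _b are one class to them, and where a whole thing is asked for, a point or a joint stands for the part that bears it (a point fixed in the world has none). Each returns a list of dicts, best first, with "score" (0 to 1); they miss things now and then, are a little off and sometimes report something else, mostly with a low value. They report only what shows in the picture. A call takes as long as a camera call. They do not tell look-alikes from the thing itself.
- bot.look_for(thing, camera): "position" ([x, y, z] in m, in the coordinates of the camera as it stood for that picture, good to about 4 mm: the middle of the surface that is visible of it).
- bot.regions_of(thing, camera): "pixels" (400x640 bool, what is visible of it).
The state is a dict: "time_s": time; "qpos": joint angles; "qvel": joint speeds; "joint_efforts": joint torques, N m; "ee_pos": TCP position; "tcp_rot": TCP orientation; "wrist_force": force on the tool from outside, world axes, zero at the start; "ft_torque": the same for the moment, N m; "width": finger opening in m; "grip_force": force on a finger pad.
Only numpy, scipy, OpenCV 4.12 (cv2) and the standard library are available. Lean on these libraries where they do the work, as an engineer would, in place of code of your own. Each camera call takes 0.05 s, during which the arm holds its last target. There are 200 camera calls.

## Working session

There is one attempt and no reset: what is moved stays moved. The work goes in short steps, Python scripts to look and compute and a tool call to move; the robot and the scene stay as the last step left them, time stands still between calls to the robot, and variables do not carry over. Pictures are saved under pics/ and viewed, at most 10 in all, crops included, and the job is handed in when it is done.

Besides the shell and the picture viewer there is one more tool, called after "Emit:" in YAML: its name, and indented under it one key for each argument. jog_arm: Moves the arm, as the interface text tells. Its arguments: {"type":"object","properties":{"moves":{"type":"array","items":{"type":"object","properties":{"dp":{"type":"array","items":{"type":"number"}},"rot":{"type":"array","items":{"type":"number"}},"grip":{"type":"number"}}}},"newtons":{"type":"number"}},"required":["moves"]}

```bash
mkdir -p pics
cat > h.py <<'E'
import numpy as np, cv2
from bench import bot
from scipy.spatial.transform import Rotation as R
def cal(n):
    c=bot.get_calibration(n); return np.array(c["camera_matrix"]),np.array(c["world_from_camera"])
def cloud(n,depth):
    K,T=cal(n); v,u=np.mgrid[0:400,0:640]
    x=(u-K[0,2])/K[0,0]*depth; y=(v-K[1,2])/K[1,1]*depth
    P=np.stack([x,-y,-depth,np.ones_like(depth)],-1)
    return (P@T.T)[...,:3]
def save(n,im): cv2.imwrite(n,im[...,::-1])
def w(n,p):
    K,T=cal(n); return (T@np.r_[p,1])[:3]
E
python3 - <<'E'
from h import *
s=bot.state(); print(s)
for n in("side","top"):
    im,d=bot.capture(n); save(f"pics/{n}0.png",im); print(bot.get_calibration(n))
    np.savez(f"{n}0.npz",im=im,d=d,P=cloud(n,d))
    for t in("trap","trap_mid","bar_grip","tray_floor"):
        for r in bot.look_for(t,n): print(n,t,round(r["score"],2),w(n,r["position"]).round(3))
E
```

```text
{'time_s': 0.0, 'qpos': array([-1.2315049 ,  0.61593415, -0.0126262 ,  1.42486318,  0.00815087,
        1.10339908, -0.04040763]), 'qvel': array([-0.00115021, -0.00028749,  0.00111309,  0.0019251 ,  0.00059475,
        0.00017799,  0.00036649]), 'joint_efforts': array([ 6.05961886e-04, -4.58932042e+01,  2.09186473e-01, -1.65748787e+01,
       -6.10856269e-02,  2.01452791e-02,  2.22362246e-04]), 'ee_pos': array([0.2322185 , 0.60626892, 0.21748331]), 'tcp_rot': array([-0.5711761 , -3.08883497,  0.00396254]), 'wrist_force': array([-0.72758178,  0.67493403, -1.56308811]), 'ft_torque': array([-0.0464498 ,  0.05046961, -0.0075816 ]), 'grip_force': 0.0, 'width': 0.0927893532094138}
{'camera_matrix': array([[442.05206626,   0.        , 321.49182314],
       [  0.        , 442.05206626, 198.17940351],
       [  0.        ,   0.        ,   1.        ]]), 'world_from_camera': array([[ 0.91750661,  0.23175044, -0.32322338,  0.11994478],
       [-0.3970774 ,  0.57996156, -0.71131859, -0.84177347],
       [ 0.02260874,  0.7809842 ,  0.62414142,  0.80563118],
       [ 0.        ,  0.        ,  0.  
[... 539 characters left out ...]
a': array([[ 1.25886246e-02,  9.92468118e-01, -1.21854670e-01,
         3.48781845e-01],
       [-9.99920301e-01,  1.26115858e-02, -5.82861978e-04,
        -6.59470519e-03],
       [ 9.58308699e-04,  1.21852296e-01,  9.92547782e-01,
         1.49649015e+00],
       [ 0.00000000e+00,  0.00000000e+00,  0.00000000e+00,
         1.00000000e+00]])}
top trap 0.95 [ 0.577 -0.186  0.006]
top trap 0.94 [ 0.232 -0.309  0.014]
top trap 0.26 [ 0.584 -0.146  0.026]
top trap_mid 0.88 [ 0.582 -0.185  0.004]
top trap_mid 0.66 [ 0.227 -0.312  0.011]
top bar_grip 0.66 [ 0.563 -0.244  0.04 ]
top bar_grip 0.55 [ 0.209 -0.261  0.042]
top tray_floor 0.91 [0.709 0.292 0.012]
top tray_floor 0.85 [0.543 0.144 0.012]
```

View pics/top0.png

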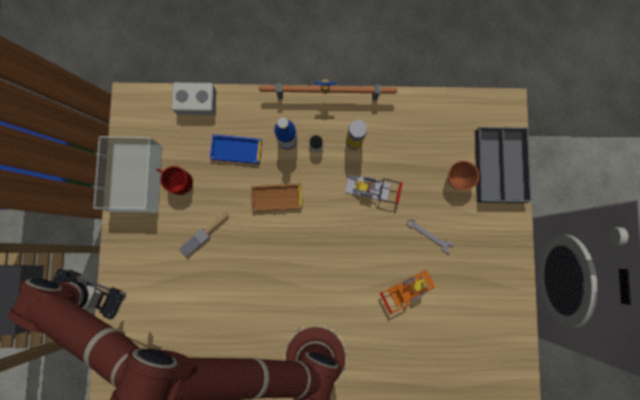

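View pics/side0.png

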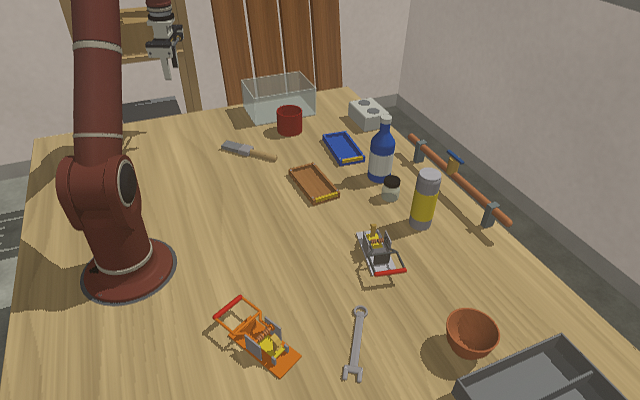

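The top picture shows two traps: a grey one at (374,190) and an orange one at (407,293), which is the look-alike. It also shows two trays: wooden with a yellow right end at (276,198), and blue at (236,150), the other look-alike. The grey trap and the wooden tray fit the description, so I'll measure them and confirm in an enlarged crop.

```bash
cat > m.py <<'E'
from h import *
a=np.load("top0.npz"); im,d,P=a["im"],a["d"],a["P"]; b=np.load("side0.npz")
def hsv(i): return cv2.cvtColor(i,cv2.COLOR_RGB2HSV).astype(int)
for n,q in(("top",a),("side",b)):
    P=q["P"];H=hsv(q["im"])
    inb=(abs(P[...,0]-.57)<.12)&(abs(P[...,1]+.2)<.12)&(P[...,2]>.008)&(P[...,2]<.1)
    red=inb&((H[...,0]<6)|(H[...,0]>174))&(H[...,1]>150)
    r=P[red]; print(n,"red",len(r),r.mean(0).round(4),np.median(r,0).round(4), np.linalg.eigh(np.cov(r[:,:2].T))[1][:,1])
    body=(abs(P[...,0]-.57)<.12)&(abs(P[...,1]+.2)<.12)&(H[...,1]<70)&(P[...,2]<.07)
    r=P[body]; print("body",len(r),r.mean(0),r[:,2].max(),cv2.minAreaRect((r[:,:2]*1000).astype(np.float32)))
    hi=r[r[:,2]>.044];print("cheeks",len(hi),hi.mean(0),cv2.minAreaRect((hi[:,:2]*1000).astype(np.float32)))
    tr=(abs(P[...,0]-.54)<.07)&(abs(P[...,1]-.14)<.13)&(P[...,2]<.04)
    wood=tr&(P[...,2]>.0165)
    r=P[wood]; print("rim",len(r),r[:,2].max(),cv2.minAreaRect((r[:,:2]*1000).astype(np.float32)))
    rg=tr&(H[...,1]>150)
    r=P[rg];print("tray",len(r),np.percentile(r[:,2],[5,50,95]),cv2.minAreaRect((r[:,:2]*1000).astype(np.float32)))
    y=tr&(H[...,0]>20)&(H[...,0]<32)&(H[...,1]>170);r=P[y];print("yellow",len(r),r.mean(0) if len(r) else 0)
c1=cv2.resize(a["im"][150:230,335:415],(480,480),interpolation=cv2.INTER_CUBIC)
c2=cv2.resize(a["im"][170:222,240:310],(320,240));c3=cv2.resize(b["im"][215:295,340:420],(320,240))
save("pics/c0.png",np.hstack([c1,np.vstack([c2,c3])]))
E
python3 m.py
```

```text
top red 45 [ 0.5544 -0.2759  0.0436] [ 0.5543 -0.277   0.0438] [-0.97666122  0.2147856 ]
body 785 [ 0.57451762 -0.18010037  0.01410917] 0.05555261304627401 ((557.578369140625, -221.46031188964844), (266.16961669921875, 106.74320983886719), 63.436180114746094)
cheeks 73 [ 0.56805503 -0.19127466  0.04799601] ((569.0302124023438, -207.73287963867188), (112.16007995605469, 73.04724884033203), 79.1166763305664)
rim 346 0.029493843170249612 ((541.0679931640625, 141.75753784179688), (88.58372497558594, 174.12596130371094), 3.9325873851776123)
tray 744 [0.00446513 0.01061917 0.02305987] ((537.4669189453125, 140.45510864257812), (81.168701171875, 167.22763061523438), 3.411221742630005)
yellow 36 [0.54492313 0.06275695 0.01653267]
side red 126 [ 0.5535 -0.2797  0.0435] [ 0.553  -0.2799  0.0437] [-0.97758694  0.21053213]
body 1015 [ 0.56718373 -0.1983889   0.02080377] 0.05312485442761561 ((564.46142578125, -221.12066650390625), (272.0592346191406, 117.3726577758789), 63.0679931640625)
cheeks 85 [ 0.57501275 -0.1815438   0.04812486] ((569.080078125, -213.2645263671875), (119.41568756103516, 68.07100677490234), 75.33175659179688)
rim 346 0.02524799016679824 ((537.060302734375, 141.24456787109375), (90.31002807617188, 177.30018615722656), 4.084449291229248)
tray 194 [0.00711344 0.01776167 0.02227638] ((537.9154663085938, 141.67813110351562), (88.00703430175781, 177.99317932128906), 3.591909885406494)
yellow 104 [0.5441757  0.05881724 0.01733432]
```

View pics/c0.png

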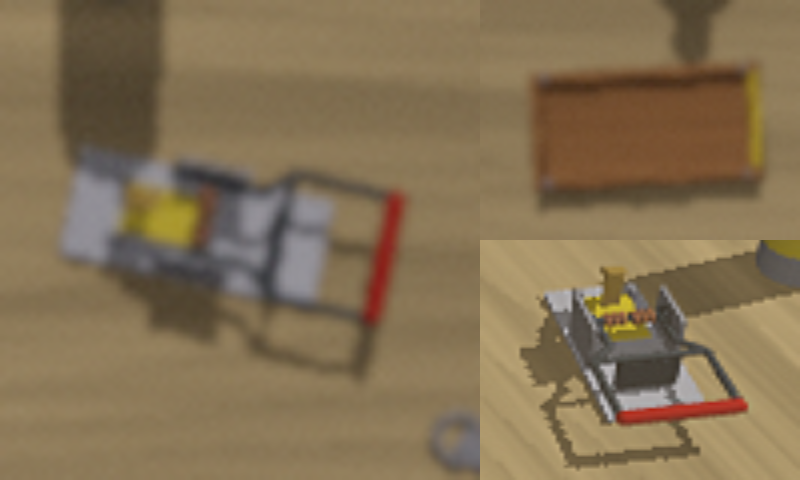

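The crop confirms both: the grey steel trap with its red bar towards -y, and the wooden tray with its yellow end towards -y. Next I'll get obstacle clearances and a finer fit of the trap and tray.

```bash
cat > m2.py <<'E'
from h import *
from scipy.optimize import minimize
for n in("top","side"):
    im,d=bot.capture(n); P=cloud(n,d)
    for t in("detergent","spray_can","screw_jar","red_mug"):
        r=bot.regions_of(t,n)[:1]
        for q in r:
            p=P[q["pixels"]]; p=p[p[:,2]>.03]; print(n,t,round(q["score"],2),np.percentile(p,[3,50,97],axis=0).round(3).tolist())
    for q in bot.regions_of("trap",n)[:2]:
        p=P[q["pixels"]]; 
        if abs(np.median(p[:,0])-.57)>.05: continue
        np.save(f"trap_{n}.npy",p)
        b=p[(p[:,2]>.002)&(p[:,2]<.010)]   # base top
        u=np.array([.213,.977]);v=np.array([-.977,.213]);c=np.array([.5764,-.1744])
        q2=np.c_[(b[:,:2]-c)@u,(b[:,:2]-c)@v]*1000
        print(n,"base x,y pct",np.percentile(q2,[1,50,99],axis=0).round(1).tolist(),len(b))
        h=p[(p[:,2]>.042)&(p[:,2]<.058)];q3=np.c_[(h[:,:2]-c)@u*1000,(h[:,:2]-c)@v*1000,h[:,2]*1000]
        print(q3[np.argsort(q3[:,0])].round(0).astype(int)[::2].tolist())
K,T=cal("side")
im=np.load("side0.npz")["im"]
save("pics/c1.png",cv2.resize(im[222:284,350:412],(600,600),interpolation=cv2.INTER_CUBIC))
E
python3 m2.py
```

```text
top detergent 0.6 [[0.712, 0.075, 0.045], [0.733, 0.104, 0.141], [0.763, 0.137, 0.212]]
top spray_can 0.96 [[0.714, -0.15, 0.041], [0.73, -0.123, 0.165], [0.765, -0.098, 0.174]]
top screw_jar 0.75 [[0.705, -0.014, 0.033], [0.722, 0.007, 0.063], [0.747, 0.028, 0.071]]
top red_mug 0.91 [[0.546, 0.435, 0.032], [0.593, 0.482, 0.063], [0.631, 0.523, 0.083]]
top base x,y pct [[-117.2, -35.0], [-12.6, -4.3], [74.0, 28.4]] 395
[[-111, -9, 43], [-110, 5, 43], [-109, 20, 46], [-109, -19, 43], [-108, -5, 43], [-108, -36, 47], [-108, 27, 44], [-106, 7, 47], [-106, -28, 47], [-106, -32, 46], [-105, 18, 46], [-105, -14, 49], [-105, -36, 45], [-104, -39, 44], [-104, 10, 44], [-104, -7, 46], [-104, -11, 42], [-103, -32, 42], [-103, 22, 47], [-102, 18, 47], [-101, -16, 49], [-101, -7, 43], [-101, -38, 46], [-101, 11, 45], [-100, -28, 42], [-98, 33, 48], [-91, 35, 50], [-85, 33, 44], [-77, 31, 43], [-64, 34, 43], [-47, 20, 44], [-47, -15, 45], [-46, -32, 48], [-46, -18, 47], [-45, 28, 47], [-44, 24, 45], [-44, -11, 43], [-43, 17, 43], [-43, 32, 45], [-42, 14, 45], [-41, 25, 46], [-39, 29, 42], [-35, 2
[... 2733 characters left out ...]
3, 42], [-4, -2, 45], [-4, 10, 44], [-4, 5, 43], [-4, 23, 45], [-4, -16, 42], [-4, -11, 43], [-3, -31, 50], [-3, 29, 53], [-3, -26, 43], [-3, -26, 50], [-2, -26, 46], [-1, -6, 45], [-1, -9, 45], [-1, -11, 44], [-1, -22, 45], [0, 22, 45], [0, -29, 50], [1, 29, 45], [1, 3, 44], [2, 27, 51], [2, -10, 45], [3, -15, 43], [3, -27, 51], [3, 29, 46], [4, 23, 45], [5, -26, 46], [7, -27, 47], [8, -26, 50], [8, -29, 49], [10, -27, 52], [11, 27, 49], [12, 29, 52], [16, 29, 52], [16, -29, 49], [17, 30, 44], [21, 29, 47], [28, 1, 46], [29, 7, 56], [31, -1, 57], [31, 1, 50], [32, 0, 46], [32, -6, 45], [33, -5, 51], [33, -6, 47], [34, 6, 56], [34, 2, 51], [34, 0, 54], [36, -6, 52], [41, 6, 52], [47, 4, 53]]
```

View pics/c1.png

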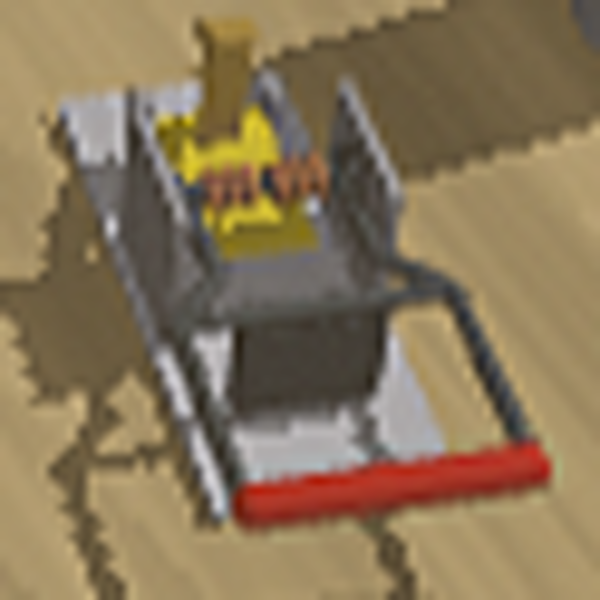

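The rods narrow inwards at the cross rod, so nothing stands outside the cheeks and I can grip at x=0. The bottle, can and jar all stay at x>0.70, well clear. Next is a small planner that turns world targets into rows.

```bash
cat > plan.py <<'E'
from h import *
import sys, json
def plan(tgt,yaw_y=None,step=40,n=None):
    """rows from the measured pose to TCP tgt (m); yaw_y: world angle (deg) of the tool's y axis, tool straight down"""
    s=bot.state(); p=np.array(s["ee_pos"]); A=R.from_rotvec(s["tcp_rot"])
    if yaw_y is None: B=A
    else:
        B=min((down(yaw_y+k) for k in(0,180)),key=lambda b:(A.inv()*b).magnitude())
    dr=(A.inv()*B).as_rotvec(); d=(np.array(tgt)-p)*1000
    m=n or int(max(np.ceil(np.linalg.norm(d)/step),np.ceil(np.linalg.norm(dr)/.12),1))
    rows=[];C=A;err=np.zeros(3)
    for i in range(m):
        v=C.inv().apply(d/m)+C.inv().apply(err); r=np.round(v,1); err=C.apply(v-r)
        rr=np.round(dr/m,3); rows.append({"dp":r.tolist(),"rot":rr.tolist()}); C=C*R.from_rotvec(rr)
    print("yaw of tool y now",np.degrees(np.arctan2(*A.as_matrix()[[1,0],1])).round(1),"q7",s["qpos"][6].round(2),"tz",A.as_matrix()[:,2].round(3))
    print(json.dumps(rows))
def down(a):
    a=np.radians(a); y=np.array([np.cos(a),np.sin(a),0]);z=np.array([0,0,-1.]);return R.from_matrix(np.c_[np.cross(y,z),y,z])
if __name__=="__main__":
    a=[float(x) for x in sys.argv[1:]]; plan(a[:3],a[3] if len(a)>3 else None,a[4] if len(a)>4 else 40)
E
python3 plan.py .576 -.175 .13 167.7 40
```

```text
yaw of tool y now 69.0 q7 -0.04 tz [-0. -0. -1.]
[{"dp": [-27.3, -27.6, 4.0], "rot": [-0.0, 0.0, 0.065]}, {"dp": [-29.0, -25.8, 4.1], "rot": [-0.0, 0.0, 0.065]}, {"dp": [-30.7, -23.8, 4.0], "rot": [-0.0, 0.0, 0.065]}, {"dp": [-32.1, -21.8, 4.0], "rot": [-0.0, 0.0, 0.065]}, {"dp": [-33.5, -19.7, 4.0], "rot": [-0.0, 0.0, 0.065]}, {"dp": [-34.6, -17.4, 4.1], "rot": [-0.0, 0.0, 0.065]}, {"dp": [-35.8, -15.2, 4.0], "rot": [-0.0, 0.0, 0.065]}, {"dp": [-36.6, -12.8, 4.0], "rot": [-0.0, 0.0, 0.065]}, {"dp": [-37.4, -10.4, 4.1], "rot": [-0.0, 0.0, 0.065]}, {"dp": [-38.0, -7.9, 4.0], "rot": [-0.0, 0.0, 0.065]}, {"dp": [-38.5, -5.5, 4.0], "rot": [-0.0, 0.0, 0.065]}, {"dp": [-38.7, -3.0, 4.1], "rot": [-0.0, 0.0, 0.065]}, {"dp": [-38.8, -0.4, 4.0], "rot": [-0.0, 0.0, 0.065]}, {"dp": [-38.8, 2.1, 4.0], "rot": [-0.0, 0.0, 0.065]}, {"dp": [-38.5, 4.6, 4.0], "rot": [-0.0, 0.0, 0.065]}, {"dp": [-38.2, 7.1, 4.1], "rot": [-0.0, 0.0, 0.065]}, {"dp": [-37.6, 9.6, 4.0], "rot": [-0.0, 0.0, 0.065]}, {"dp": [-36.9, 12.0, 4.0], "rot": [-0.0, 0.0, 0.065]}, {"dp": [-36.1, 14.3, 4.1], "rot": [-0.0, 0.0, 0.065]}, {"dp": [-35.1, 16.7, 4.0], "rot": [-0.0, 0.0, 0.065]}, {"dp": [-33.9, 18.9, 4.0], "rot": [-0.0, 0.0, 0.065]}, {"dp": [-32.6, 21.1, 4.1], "rot": [-0.0, 0.0, 0.065]}]
```

Emit:
jog_arm:
  moves:
    - {"dp": [-27,-28,0],"rot": [0,0,0.065],"grip": 100}
    - {"dp": [-29,-26,0],"rot": [0,0,0.065]}
    - {"dp": [-31,-24,0],"rot": [0,0,0.065]}
    - {"dp": [-32,-22,0],"rot": [0,0,0.065]}
    - {"dp": [-33,-20,0],"rot": [0,0,0.065]}
    - {"dp": [-35,-17,0],"rot": [0,0,0.065]}
    - {"dp": [-36,-15,0],"rot": [0,0,0.065]}
    - {"dp": [-37,-13,0],"rot": [0,0,0.065]}
    - {"dp": [-37,-10,0],"rot": [0,0,0.065]}
    - {"dp": [-38,-8,0],"rot": [0,0,0.065]}
    - {"dp": [-38,-5,0],"rot": [0,0,0.065]}
    - {"dp": [-39,-3,0],"rot": [0,0,0.065]}
    - {"dp": [-39,0,0],"rot": [0,0,0.065]}
    - {"dp": [-39,2,0],"rot": [0,0,0.065]}
    - {"dp": [-38,5,0],"rot": [0,0,0.065]}
    - {"dp": [-38,7,0],"rot": [0,0,0.065]}
    - {"dp": [-38,10,0],"rot": [0,0,0.065]}
    - {"dp": [-37,12,0],"rot": [0,0,0.065]}
    - {"dp": [-36,14,0],"rot": [0,0,0.065]}

```text
invalid input
```

```bash
python3 plan.py .576 -.175 .10 167.7 30
```

```text
yaw of tool y now 69.0 q7 -0.04 tz [-0. -0. -1.]
[{"dp": [-20.7, -20.9, 4.1], "rot": [-0.0, 0.0, 0.049]}, {"dp": [-21.7, -19.9, 4.1], "rot": [-0.0, 0.0, 0.049]}, {"dp": [-22.7, -18.9, 4.1], "rot": [-0.0, 0.0, 0.049]}, {"dp": [-23.5, -17.7, 4.1], "rot": [-0.0, 0.0, 0.049]}, {"dp": [-24.4, -16.5, 4.1], "rot": [-0.0, 0.0, 0.049]}, {"dp": [-25.2, -15.3, 4.0], "rot": [-0.0, 0.0, 0.049]}, {"dp": [-25.9, -14.0, 4.1], "rot": [-0.0, 0.0, 0.049]}, {"dp": [-26.5, -12.8, 4.1], "rot": [-0.0, 0.0, 0.049]}, {"dp": [-27.1, -11.4, 4.1], "rot": [-0.0, 0.0, 0.049]}, {"dp": [-27.7, -10.1, 4.1], "rot": [-0.0, 0.0, 0.049]}, {"dp": [-28.1, -8.8, 4.1], "rot": [-0.0, 0.0, 0.049]}, {"dp": [-28.5, -7.3, 4.1], "rot": [-0.0, 0.0, 0.049]}, {"dp": [-28.9, -5.9, 4.1], "rot": [-0.0, 0.0, 0.049]}, {"dp": [-29.1, -4.6, 4.1], "rot": [-0.0, 0.0, 0.049]}, {"dp": [-29.3, -3.1, 4.1], "rot": [-0.0, 0.0, 0.049]}, {"dp": [-29.4, -1.6, 4.1], "rot": [-0.0, 0.0, 0.049]}, {"dp": [-29.4, -0.2, 4.1], "rot": [-0.0, 0.0, 0.049]}, {"dp": [-29.5, 1.2, 4.0], "rot": [-0.0, 0.0, 0.049]}, {"dp": [-29.3, 2.7, 4.1], "rot": [-0.0, 0.0, 0.049]}, {"dp": [-29.2, 4.1, 4.1], "rot": [-0.0, 0.0, 0.049]}, {"dp": [-28.9, 5.5, 4.1], "rot": [-0.0, 0.0, 0.049]}, {"dp": [-28.6, 7.0, 4.1], "rot": [-0.0, 0.0, 0.049]}, {"dp": [-28.3, 8.3, 4.1], "rot": [-0.0, 0.0, 0.049]}, {"dp": [-27.8, 9.7, 4.1], "rot": [-0.0, 0.0, 0.049]}, {"dp": [-27.3, 11.0, 4.1], "rot": [-0.0, 0.0, 0.049]}, {"dp": [-26.7, 12.4, 4.1], "rot": [-0.0, 0.0, 0.049]}, {"dp": [-26.1, 13.7, 4.1], "rot": [-0.0, 0.0, 0.049]}, {"dp": [-25.3, 14.9, 4.1], "rot": [-0.0, 0.0, 0.049]}, {"dp": [-24.7, 16.2, 4.1], "rot": [-0.0, 0.0, 0.049]}]
```

The call was refused, probably because every row needs a grip value.

Emit:
jog_arm:
  moves:
    - {"dp": [-27,-28,0],"rot": [0,0,0.065],"grip": 100}
    - {"dp": [-29,-26,0],"rot": [0,0,0.065],"grip": 100}
    - {"dp": [-31,-24,0],"rot": [0,0,0.065],"grip": 100}
    - {"dp": [-32,-22,0],"rot": [0,0,0.065],"grip": 100}
    - {"dp": [-33,-20,0],"rot": [0,0,0.065],"grip": 100}
    - {"dp": [-35,-17,0],"rot": [0,0,0.065],"grip": 100}
    - {"dp": [-36,-15,0],"rot": [0,0,0.065],"grip": 100}
    - {"dp": [-37,-13,0],"rot": [0,0,0.065],"grip": 100}
    - {"dp": [-37,-10,0],"rot": [0,0,0.065],"grip": 100}
    - {"dp": [-38,-8,0],"rot": [0,0,0.065],"grip": 100}
    - {"dp": [-38,-5,0],"rot": [0,0,0.065],"grip": 100}
    - {"dp": [-39,-3,0],"rot": [0,0,0.065],"grip": 100}
    - {"dp": [-39,0,0],"rot": [0,0,0.065],"grip": 100}
    - {"dp": [-39,2,0],"rot": [0,0,0.065],"grip": 100}
    - {"dp": [-38,5,0],"rot": [0,0,0.065],"grip": 100}
    - {"dp": [-38,7,0],"rot": [0,0,0.065],"grip": 100}
    - {"dp": [-38,10,0],"rot": [0,0,0.065],"grip": 100}
    - {"dp": [-37,12,0],"rot": [0,0,0.065],"grip": 100}
    - {"dp": [-36,14,0],"rot": [0,0,0.065],"grip": 100}

```text
time_s: 2.68
ee_pos: [0.5307, -0.0701, 0.219]
tcp_rot: [2.257, 2.184, 0.001]
wrist_force: [0.7, 0.2, -1.2]
width: 0.0931
grip_force: 0.0
```

```bash
python3 plan.py .576 -.175 .10 167.7 30
```

```text
yaw of tool y now -1.9 q7 0.28 tz [ 0.001  0.    -1.   ]
[{"dp": [-17.2, 8.1, 19.8], "rot": [0.0, -0.0, 0.03]}, {"dp": [-17.0, 8.6, 19.9], "rot": [0.0, -0.0, 0.03]}, {"dp": [-16.7, 9.2, 19.8], "rot": [0.0, -0.0, 0.03]}, {"dp": [-16.4, 9.6, 19.8], "rot": [0.0, -0.0, 0.03]}, {"dp": [-16.2, 10.1, 19.9], "rot": [0.0, -0.0, 0.03]}, {"dp": [-15.8, 10.6, 19.8], "rot": [0.0, -0.0, 0.03]}]
```

Emit:
jog_arm:
  moves:
    - {"dp": [-17,8,20],"rot": [0,0,0.03],"grip": 100}
    - {"dp": [-17,9,20],"rot": [0,0,0.03],"grip": 100}
    - {"dp": [-17,9,20],"rot": [0,0,0.03],"grip": 100}
    - {"dp": [-16,10,20],"rot": [0,0,0.03],"grip": 100}
    - {"dp": [-16,10,20],"rot": [0,0,0.03],"grip": 100}
    - {"dp": [-16,10,20],"rot": [0,0,0.03],"grip": 100}
    - {"dp": [0,0,0],"rot": [0,0,0],"grip": 100}
    - {"dp": [0,0,0],"rot": [0,0,0],"grip": 100}

```text
time_s: 3.35
ee_pos: [0.5746, -0.1735, 0.0976]
tcp_rot: [-2.442, -1.974, 0.003]
wrist_force: [0.6, 0.4, 0.5]
width: 0.093
grip_force: 0.0
```

```bash
python3 plan.py .576 -.175 .025 167.7 10
python3 - <<'E'
from h import *
im,d=bot.capture("side"); 
save("pics/s1.png",cv2.resize(im[120:300,280:480],(800,720)[:2],interpolation=cv2.INTER_CUBIC)[:600])
E
```

```text
yaw of tool y now -12.1 q7 0.37 tz [-0.003  0.    -1.   ]
[{"dp": [-0.1, 0.2, 9.1], "rot": [-0.0, 0.0, 0.0]}, {"dp": [-0.2, 0.3, 9.0], "rot": [-0.0, 0.0, 0.0]}, {"dp": [-0.1, 0.2, 9.1], "rot": [-0.0, 0.0, 0.0]}, {"dp": [-0.2, 0.3, 9.1], "rot": [-0.0, 0.0, 0.0]}, {"dp": [-0.1, 0.2, 9.1], "rot": [-0.0, 0.0, 0.0]}, {"dp": [-0.2, 0.2, 9.0], "rot": [-0.0, 0.0, 0.0]}, {"dp": [-0.1, 0.3, 9.1], "rot": [-0.0, 0.0, 0.0]}, {"dp": [-0.1, 0.2, 9.1], "rot": [-0.0, 0.0, 0.0]}]
```

View pics/s1.png

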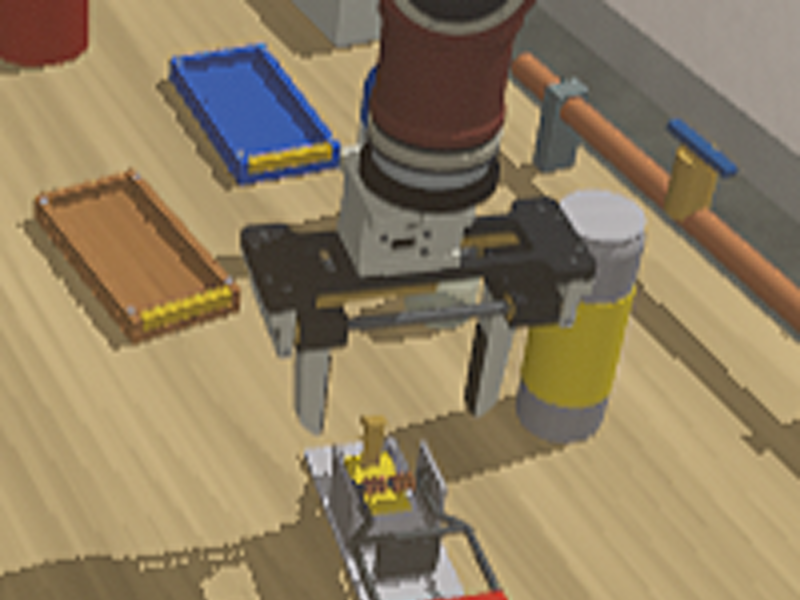

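Fingers are centred over the cheeks, and the gripper is clear of the can.

Emit:
jog_arm:
  moves:
    - {"dp": [-1,2,12],"rot": [0,0,0],"grip": 100}
    - {"dp": [0,0,12],"rot": [0,0,0],"grip": 100}
    - {"dp": [0,0,12],"rot": [0,0,0],"grip": 100}
    - {"dp": [0,0,12],"rot": [0,0,0],"grip": 100}
    - {"dp": [0,0,12],"rot": [0,0,0],"grip": 100}
    - {"dp": [0,0,10],"rot": [0,0,0],"grip": 100}
    - {"dp": [0,0,3],"rot": [0,0,0],"grip": 100}
    - {"dp": [0,0,0],"rot": [0,0,0],"grip": 75}
    - {"dp": [0,0,0],"rot": [0,0,0],"grip": 68}
    - {"dp": [0,0,0],"rot": [0,0,0],"grip": 60}
    - {"dp": [0,0,0],"rot": [0,0,0],"grip": 50}
    - {"dp": [0,0,0],"rot": [0,0,0],"grip": 50}
    - {"dp": [0,0,0],"rot": [0,0,0],"grip": 50}
    - {"dp": [0,0,0],"rot": [0,0,0],"grip": 50}
  newtons: 40

```text
time_s: 4.57
ee_pos: [0.577, -0.1742, 0.0262]
tcp_rot: [-2.442, -1.976, -0.0]
wrist_force: [-1.2, 1.0, 3.5]
width: 0.0596
grip_force: 40.0
```

Emit:
jog_arm:
  moves:
    - {"dp": [0,0,-5],"rot": [0,0,0],"grip": 50}
    - {"dp": [0,0,-15],"rot": [0,0,0],"grip": 50}
    - {"dp": [0,0,-25],"rot": [0,0,0],"grip": 50}
    - {"dp": [0,0,-15],"rot": [0,0,0],"grip": 50}
    - {"dp": [0,0,0],"rot": [0,0,0],"grip": 50}

```text
time_s: 4.98
ee_pos: [0.5787, -0.1749, 0.0881]
tcp_rot: [2.439, 1.974, 0.004]
wrist_force: [0.7, -0.2, -5.5]
width: 0.06
grip_force: 40.0
```

```bash
python3 plan.py .539 .1415 .086 3.9 25
```

```text
yaw of tool y now -12.0 q7 0.38 tz [ 0.005 -0.002 -1.   ]
[{"dp": [23.2, -8.1, 0.1], "rot": [0.0, 0.0, -0.021]}, {"dp": [23.3, -7.5, 0.1], "rot": [0.0, 0.0, -0.021]}, {"dp": [23.5, -7.1, 0.1], "rot": [0.0, 0.0, -0.021]}, {"dp": [23.6, -6.6, 0.1], "rot": [0.0, 0.0, -0.021]}, {"dp": [23.8, -6.1, 0.1], "rot": [0.0, 0.0, -0.021]}, {"dp": [23.9, -5.6, 0.1], "rot": [0.0, 0.0, -0.021]}, {"dp": [24.0, -5.1, 0.1], "rot": [0.0, 0.0, -0.021]}, {"dp": [24.0, -4.5, 0.1], "rot": [0.0, 0.0, -0.021]}, {"dp": [24.2, -4.1, 0.1], "rot": [0.0, 0.0, -0.021]}, {"dp": [24.3, -3.6, 0.1], "rot": [0.0, 0.0, -0.021]}, {"dp": [24.3, -3.0, 0.1], "rot": [0.0, 0.0, -0.021]}, {"dp": [24.4, -2.6, 0.1], "rot": [0.0, 0.0, -0.021]}, {"dp": [24.5, -2.0, 0.1], "rot": [0.0, 0.0, -0.021]}]
```

Emit:
jog_arm:
  moves:
    - {"dp": [10,-4,0],"rot": [0,0,-0.021],"grip": 50}
    - {"dp": [23,-7.5,0],"rot": [0,0,-0.021],"grip": 50}
    - {"dp": [23.5,-7,0],"rot": [0,0,-0.021],"grip": 50}
    - {"dp": [23.5,-6.5,0],"rot": [0,0,-0.021],"grip": 50}
    - {"dp": [24,-6,0],"rot": [0,0,-0.021],"grip": 50}
    - {"dp": [24,-5.5,0],"rot": [0,0,-0.021],"grip": 50}
    - {"dp": [24,-5,0],"rot": [0,0,-0.021],"grip": 50}
    - {"dp": [24,-4.5,0],"rot": [0,0,-0.021],"grip": 50}
    - {"dp": [24,-4,0],"rot": [0,0,-0.021],"grip": 50}
    - {"dp": [24,-3.5,0],"rot": [0,0,-0.021],"grip": 50}
    - {"dp": [24,-3,0],"rot": [0,0,-0.021],"grip": 50}
    - {"dp": [24.5,-2.5,0],"rot": [0,0,-0.021],"grip": 50}
    - {"dp": [24.5,-2,0],"rot": [0,0,-0.021],"grip": 50}
    - {"dp": [12,-2,0],"rot": [0,0,0],"grip": 50}
    - {"dp": [0,0,0],"rot": [0,0,0],"grip": 50}
    - {"dp": [0,0,0],"rot": [0,0,0],"grip": 50}

```text
time_s: 6.32
ee_pos: [0.535, 0.1399, 0.0844]
tcp_rot: [-2.147, -2.292, 0.005]
wrist_force: [0.2, -1.1, -6.8]
width: 0.0595
grip_force: 40.0
```

```bash
cat > m3.py <<'E'
from h import *
s=bot.state(); t=s["ee_pos"]; A=R.from_rotvec(s["tcp_rot"]).as_matrix(); print("tcp",t.round(4),"yaw",np.degrees(np.arctan2(A[1,1],A[0,1])).round(2),A[:,2].round(3))
ax,ay=A[:2,0],-A[:2,1]  # trap x (towards +y world), trap y
tc=np.array([.539,.1415]); 
for n in("top","side"):
    im,d=bot.capture(n);P=cloud(n,d);H=cv2.cvtColor(im,cv2.COLOR_RGB2HSV).astype(int); Q=P-t
    X=Q[...,:2]@ax*1000;Y=Q[...,:2]@ay*1000;Z=Q[...,2]*1000
    red=((H[...,0]<6)|(H[...,0]>174))&(H[...,1]>150)&(abs(X+105)<40)&(abs(Y)<60)&(Z>-40)
    b=np.c_[X,Y,Z][red]; print(n,"bar",len(b),b.mean(0).round(1),"slope",np.polyfit(b[:,1],b[:,0],1)[0].round(3),"zslope",np.polyfit(b[:,1],b[:,2],1)[0].round(3))
    base=(H[...,1]<60)&(Z>-30)&(Z<-12)&(abs(Y)<45)&(abs(X)<90); b=np.c_[X,Y,Z][base]
    if len(b)>20:
        print("base",len(b),np.percentile(b,[2,50,98],axis=0).round(1).tolist(),"pitch",np.polyfit(b[:,0],b[:,2],1).round(3), "yaw", cv2.minAreaRect(b[:,:2].astype(np.float32)))
    tr=(abs(P[...,0]-.54)<.07)&(abs(P[...,1]-.14)<.13)&(P[...,2]<.04)&(P[...,2]>.0165)&(H[...,1]>100)
    r=P[tr][:,:2]*1000; print("rim",cv2.minAreaRect(r.astype(np.float32)))
    save(f"pics/h_{n}.png",cv2.resize(im[130:230,220:340] if n=="top" else im[140:230,270:380],(720,600) if n=="top" else (720,590),interpolation=cv2.INTER_CUBIC))
E
python3 m3.py
```

```text
tcp [0.535  0.1399 0.0844] yaw 3.74 [-0.003 -0.001 -1.   ]Traceback (most recent call last):
  File "m3.py", line 9, in <module>
    b=np.c_[X,Y,Z][red]; print(n,"bar",len(b),b.mean(0).round(1),"slope",np.polyfit(b[:,1],b[:,0],1)[0].round(3),"zslope",np.polyfit(b[:,1],b[:,2],1)[0].round(3))
      ~~~~~~~~~~~~^^^^^
IndexError: boolean index did not match indexed array along axis 1; size of axis is 1920 but size of corresponding boolean axis is 640
```

```bash
sed -i 's/np\.c_\[X,Y,Z\]/np.dstack([X,Y,Z])/g' m3.py; python3 m3.py
```

```text
tcp [0.5357 0.1381 0.0848] yaw 3.58 [-0.002 -0.002 -1.   ]
top bar 43 [-105.    -0.3   18.3] slope -0.012 zslope 0.009
base 218 [[-74.4, -34.1, -26.3], [-54.7, -5.8, -20.4], [-24.9, 24.9, -14.6]] pitch [-3.0000e-03 -2.0569e+01] yaw ((-51.20872497558594, -4.469829559326172), (53.15559387207031, 62.002464294433594), 7.306949615478516)
rim ((543.7049560546875, 85.93714904785156), (86.16765594482422, 62.03961181640625), 4.4312028884887695)
side bar 80 [-110.     0.6   17.6] slope -0.004 zslope 0.003
base 243 [[-78.1, -29.8, -25.2], [-40.3, 20.6, -21.1], [68.7, 32.1, -12.9]] pitch [  0.    -20.493] yaw ((-2.7118911743164062, 0.8067378997802734), (63.487823486328125, 152.31988525390625), 89.95108032226562)
rim ((535.6251831054688, 140.59083557128906), (88.75696563720703, 182.4768829345703), 5.231378078460693)
```

Emit:
jog_arm:
  moves:
    - {"dp": [4,3.5,0],"rot": [0,0,0],"grip": 50}
    - {"dp": [0,0,10],"rot": [0,0,0],"grip": 50}
    - {"dp": [0,0,10],"rot": [0,0,0],"grip": 50}
    - {"dp": [0,0,9],"rot": [0,0,0],"grip": 50}
    - {"dp": [0,0,0],"rot": [0,0,0],"grip": 50}
    - {"dp": [0,0,0],"rot": [0,0,0],"grip": 50}

```text
time_s: 6.97
ee_pos: [0.5388, 0.1432, 0.0554]
tcp_rot: [-2.15, -2.289, 0.004]
wrist_force: [-0.2, 0.1, -6.3]
width: 0.0597
grip_force: 40.0
```

```bash
python3 m3.py; python3 -c "
import cv2,numpy as np
a=cv2.imread('pics/h_top.png');b=cv2.imread('pics/h_side.png')
cv2.imwrite('pics/h2.png',np.hstack([cv2.resize(a,(400,400)),cv2.resize(b,(400,400))]))"
```

```text
tcp [0.5388 0.1432 0.0554] yaw 3.59 [-0.003 -0.001 -1.   ]
top bar 42 [-105.2    1.2   18.5] slope -0.006 zslope -0.014
base 208 [[-76.1, -33.2, -27.0], [-55.8, -4.8, -20.2], [-26.0, 24.9, -13.4]] pitch [  0.036 -18.403] yaw ((-50.64996337890625, -2.9222755432128906), (51.028907775878906, 62.227054595947266), 2.4412248134613037)
rim ((543.2708129882812, 87.7616195678711), (85.57074737548828, 65.60857391357422), 3.6239116191864014)
side bar 84 [-108.9    0.6   17.2] slope 0.02 zslope -0.019
base 240 [[-76.5, -29.9, -26.1], [-36.3, 19.3, -20.8], [70.5, 32.2, -12.8]] pitch [ 2.0000e-03 -2.0357e+01] yaw ((-3.6002731323242188, 0.5867576599121094), (65.49701690673828, 150.13551330566406), 89.74497985839844)
rim ((536.8236083984375, 140.78302001953125), (88.94452667236328, 176.73924255371094), 4.2461838722229)
```

View pics/h2.png

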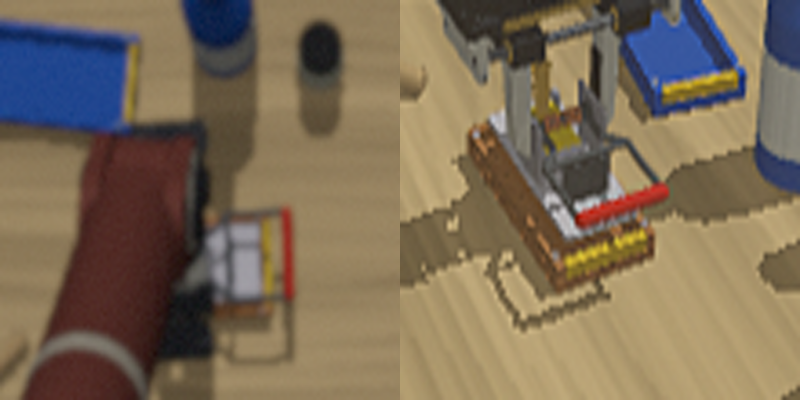

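The trap is centred over the tray to within about 1–2 mm, so I'll lower it gently.

Emit:
jog_arm:
  moves:
    - {"dp": [0,0,5],"rot": [0,0,0.004],"grip": 50}
    - {"dp": [0,0,4],"rot": [0,0,0],"grip": 50}
    - {"dp": [0,0,3],"rot": [0,0,0],"grip": 50}
    - {"dp": [0,0,3],"rot": [0,0,0],"grip": 50}
    - {"dp": [0,0,1],"rot": [0,0,0],"grip": 50}
    - {"dp": [0,0,0],"rot": [0,0,0],"grip": 50}
    - {"dp": [0,0,0],"rot": [0,0,0],"grip": 50}

```text
time_s: 7.65
ee_pos: [0.5399, 0.1436, 0.0406]
tcp_rot: [2.155, 2.286, -0.0]
wrist_force: [-0.2, 0.0, -5.9]
width: 0.0597
grip_force: 40.0
```

Emit:
jog_arm:
  moves:
    - {"dp": [0,0,2],"rot": [0,0,0],"grip": 50}
    - {"dp": [0,0,1.5],"rot": [0,0,0],"grip": 50}
    - {"dp": [0,0,1],"rot": [0,0,0],"grip": 50}
    - {"dp": [0,0,0],"rot": [0,0,0],"grip": 50}
    - {"dp": [0,0,0],"rot": [0,0,0],"grip": 50}

```text
time_s: 8.07
ee_pos: [0.5398, 0.1436, 0.0362]
tcp_rot: [-2.155, -2.286, -0.0]
wrist_force: [-0.5, 0.4, -6.0]
width: 0.06
grip_force: 40.0
```

Emit:
jog_arm:
  moves:
    - {"dp": [0,0,0.8],"rot": [0,0,0],"grip": 50}
    - {"dp": [0,0,0.6],"rot": [0,0,0],"grip": 50}
    - {"dp": [0,0,0],"rot": [0,0,0],"grip": 50}
    - {"dp": [0,0,0],"rot": [0,0,0],"grip": 50}

```text
time_s: 8.4
ee_pos: [0.5398, 0.1437, 0.0361]
tcp_rot: [-2.155, -2.286, -0.001]
wrist_force: [-2.6, 0.4, 5.6]
width: 0.0597
grip_force: 40.0
```

Seated: z is 0.036 and there is contact force. Now I'll release and rise.

Emit:
jog_arm:
  moves:
    - {"dp": [0,0,-0.8],"rot": [0,0,0],"grip": 60}
    - {"dp": [0,0,0],"rot": [0,0,0],"grip": 80}
    - {"dp": [0,0,0],"rot": [0,0,0],"grip": 100}
    - {"dp": [0,0,0],"rot": [0,0,0],"grip": 100}
    - {"dp": [0,0,0],"rot": [0,0,0],"grip": 100}
    - {"dp": [0,0,-20],"rot": [0,0,0],"grip": 100}
    - {"dp": [0,0,-30],"rot": [0,0,0],"grip": 100}
    - {"dp": [0,0,-35],"rot": [0,0,0],"grip": 100}
    - {"dp": [0,0,-35],"rot": [0,0,0],"grip": 100}
    - {"dp": [-30,0,-20],"rot": [0,0,0.12],"grip": 90}
    - {"dp": [-30,0,0],"rot": [0,0,0.12],"grip": 80}
    - {"dp": [-30,0,0],"rot": [0,0,0.12],"grip": 70}
    - {"dp": [-30,0,0],"rot": [0,0,0.12],"grip": 60}
    - {"dp": [0,0,0],"rot": [0,0,0.12],"grip": 55}
    - {"dp": [0,0,0],"rot": [0,0,0.12],"grip": 55}

```text
time_s: 9.65
ee_pos: [0.5253, 0.0227, 0.1762]
tcp_rot: [2.829, 1.364, 0.001]
wrist_force: [0.4, 1.0, -0.1]
width: 0.0575
grip_force: 0.0
```

```bash
cat > m4.py <<'E'
from h import *
s=bot.state(); print(s["ee_pos"].round(4),s["qpos"].round(2))
a=np.radians(93.7); ax=np.array([np.cos(a),np.sin(a)]); ay=np.array([-ax[1],ax[0]]); c=np.array([.5398,.1437])
for n in("top","side"):
    im,d=bot.capture(n);P=cloud(n,d);H=cv2.cvtColor(im,cv2.COLOR_RGB2HSV).astype(int)
    X=(P[...,:2]-c)@ax*1000;Y=(P[...,:2]-c)@ay*1000;Z=P[...,2]*1000; D=np.dstack([X,Y,Z])
    red=((H[...,0]<6)|(H[...,0]>174))&(H[...,1]>150)&(abs(X+105)<40)&(abs(Y)<60)&(Z>30)
    b=D[red]; print(n,"bar",len(b),b.mean(0).round(1),np.percentile(b,[3,97],axis=0).round(0).tolist(),"slope",np.polyfit(b[:,1],b[:,0],1)[0].round(3) if len(b) else 0)
    base=(H[...,1]<60)&(Z>8)&(Z<24)&(abs(Y)<42)&(abs(X)<90); b=D[base]; print("base",len(b),np.percentile(b,[2,50,98],axis=0).round(1).tolist())
    ck=(H[...,1]<60)&(Z>52)&(Z<66)&(abs(Y)<42)&(abs(X)<30);b=D[ck]; print("cheek",len(b),np.percentile(b,[3,50,97],axis=0).round(1).tolist())
    save(f"pics/r_{n}.png",cv2.resize(im[150:230,230:330] if n=="top" else im[130:230,260:385],(400,400),interpolation=cv2.INTER_CUBIC))
save("pics/r2.png",np.hstack([cv2.imread(f"pics/r_{n}.png")[...,::-1] for n in("top","side")]))
E
python3 m4.py
```

```text
[0.5253 0.0227 0.1762] [-0.5   0.54  0.63  1.85 -0.4   0.88 -0.35]
top bar 17 [-105.8   29.8  549.5] [[-135.0, -8.0, 522.0], [-74.0, 56.0, 569.0]] slope 0.227
base 252 [[-18.2, -34.0, 9.7], [52.7, -5.3, 15.4], [76.7, 29.8, 22.1]]
cheek 40 [[-21.8, -30.8, 52.7], [0.6, -22.9, 59.4], [19.8, 26.8, 64.9]]
side bar 79 [-108.2    1.3   52.7] [[-113.0, -34.0, 48.0], [-102.0, 38.0, 57.0]] slope 0.002
base 251 [[-68.5, -31.7, 10.6], [-17.1, 19.6, 15.1], [77.8, 33.2, 23.6]]
cheek 67 [[-24.5, -28.3, 52.4], [-3.6, -21.1, 56.0], [17.9, 30.6, 62.8]]
```

View pics/r2.png

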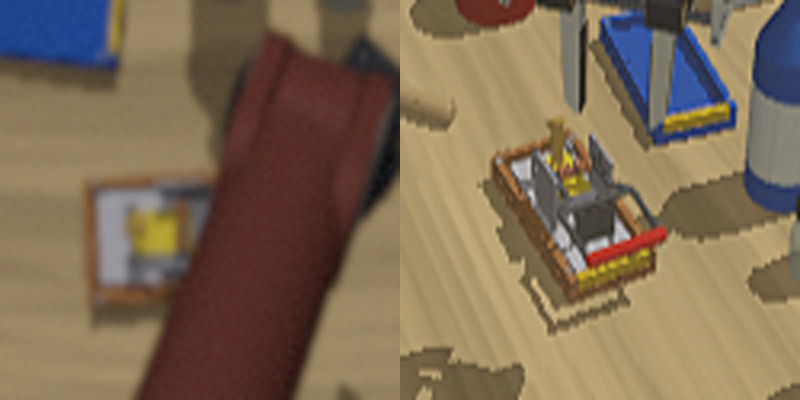

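The trap lies flat in the tray with its bar over the yellow end. Next: hover over the bar.

```bash
python3 plan.py .5466 .038 .09 93.7 25
```

```text
yaw of tool y now -37.9 q7 -0.34 tz [ 0.    -0.001 -1.   ]
[{"dp": [2.9, 1.1, 10.7], "rot": [0.0, -0.0, 0.106]}, {"dp": [3.0, 0.7, 10.7], "rot": [0.0, -0.0, 0.106]}, {"dp": [3.0, 0.5, 10.7], "rot": [0.0, -0.0, 0.106]}, {"dp": [3.1, 0.1, 10.7], "rot": [0.0, -0.0, 0.106]}, {"dp": [3.0, -0.2, 10.7], "rot": [0.0, -0.0, 0.106]}, {"dp": [3.1, -0.5, 10.7], "rot": [0.0, -0.0, 0.106]}, {"dp": [2.9, -0.8, 10.7], "rot": [0.0, -0.0, 0.106]}, {"dp": [2.9, -1.2, 10.7], "rot": [0.0, -0.0, 0.106]}]
```

Emit:
jog_arm:
  moves:
    - {"dp": [3,1,9],"rot": [0,0,0.106],"grip": 54}
    - {"dp": [3,0.7,11],"rot": [0,0,0.106],"grip": 54}
    - {"dp": [3,0.5,11],"rot": [0,0,0.106],"grip": 54}
    - {"dp": [3,0,11],"rot": [0,0,0.106],"grip": 54}
    - {"dp": [3,0,11],"rot": [0,0,0.106],"grip": 54}
    - {"dp": [3,-0.5,11],"rot": [0,0,0.106],"grip": 54}
    - {"dp": [3,-1,11],"rot": [0,0,0.106],"grip": 54}
    - {"dp": [3,-1,11],"rot": [0,0,0.106],"grip": 54}
    - {"dp": [0,0,0],"rot": [0,0,0],"grip": 54}
    - {"dp": [0,0,0],"rot": [0,0,0],"grip": 54}

```text
time_s: 10.58
ee_pos: [0.5462, 0.0389, 0.089]
tcp_rot: [3.139, 0.106, -0.002]
wrist_force: [-0.4, -0.5, 0.8]
width: 0.0503
grip_force: 0.0
```

```bash
python3 plan.py .5466 .038 .031 93.7 10; python3 m4.py | grep -v base
```

```text
yaw of tool y now -86.1 q7 -0.94 tz [-0.002 -0.001 -1.   ]
[{"dp": [0.1, 0.2, 9.7], "rot": [0.0, 0.0, 0.001]}, {"dp": [0.0, 0.1, 9.6], "rot": [0.0, 0.0, 0.001]}, {"dp": [0.1, 0.2, 9.7], "rot": [0.0, 0.0, 0.001]}, {"dp": [0.1, 0.1, 9.7], "rot": [0.0, 0.0, 0.001]}, {"dp": [0.0, 0.2, 9.6], "rot": [0.0, 0.0, 0.001]}, {"dp": [0.1, 0.1, 9.7], "rot": [0.0, 0.0, 0.001]}]
[0.5462 0.0389 0.089 ] [-0.58  0.75  0.76  1.88 -0.7   0.81 -0.94]
top bar 49 [-101.5   24.2  308.9] [[-112.0, -32.0, 52.0], [-76.0, 57.0, 500.0]] slope -0.022Traceback (most recent call last):
  File "m4.py", line 10, in <module>
    ck=(H[...,1]<60)&(Z>52)&(Z<66)&(abs(Y)<42)&(abs(X)<30);b=D[ck]; print("cheek",len(b),np.percentile(b,[3,50,97],axis=0).round(1).tolist())
                                                                                         ~~~~~~~~~~~~~^^^^^^^^^^^^^^^^^^^^
    return _quantile_unchecked(
        a, q, axis, out, overwrite_input, method, keepdims, weights)
    return _ureduce(a,
                    func=_quantile_ureduce_func,
    ...<5 lines>...
                    overwrite_input=overwrite_input,
                    method=method)
    r = func(a, **kwargs)
    result = _quantile(arr,
                       quantiles=q,
    ...<2 lines>...
                       out=out,
                       weights=wgt)
    slices_having_nans = np.isnan(arr[-1, ...])
                                  ~~~^^^^^^^^^
IndexError: index -1 is out of bounds for axis 0 with size 0
```

Emit:
jog_arm:
  moves:
    - {"dp": [0,0.5,12],"rot": [0,0,0.003],"grip": 54}
    - {"dp": [0,0.5,12],"rot": [0,0,0],"grip": 54}
    - {"dp": [0,0,12],"rot": [0,0,0],"grip": 54}
    - {"dp": [0,0,12],"rot": [0,0,0],"grip": 54}
    - {"dp": [0,0,10],"rot": [0,0,0],"grip": 54}
    - {"dp": [0,0,0],"rot": [0,0,0],"grip": 40}
    - {"dp": [0,0,0],"rot": [0,0,0],"grip": 30}
    - {"dp": [0,0,0],"rot": [0,0,0],"grip": 20}
    - {"dp": [0,0,0],"rot": [0,0,0],"grip": 12}
    - {"dp": [0,0,0],"rot": [0,0,0],"grip": 5}
    - {"dp": [0,0,0],"rot": [0,0,0],"grip": 5}
    - {"dp": [0,0,0],"rot": [0,0,0],"grip": 5}
  newtons: 13

```text
time_s: 11.63
ee_pos: [0.5467, 0.0382, 0.0319]
tcp_rot: [-3.139, -0.093, -0.001]
wrist_force: [-0.5, 1.1, 1.8]
width: 0.0115
grip_force: 13.0
```

Bar gripped (11.5 mm wide). Next I draw it along the 105 mm arc, starting to φ=0.7.

Emit:
jog_arm:
  moves:
    - {"dp": [0,-0.5,-10.5],"rot": [0,0,0],"grip": 5}
    - {"dp": [0,-1.6,-10.4],"rot": [0,0,0],"grip": 5}
    - {"dp": [0,-2.6,-10.2],"rot": [0,0,0],"grip": 5}
    - {"dp": [0,-3.6,-9.9],"rot": [0,0,0],"grip": 5}
    - {"dp": [0,-4.6,-9.4],"rot": [0,0,0],"grip": 5}
    - {"dp": [0,-5.5,-9.0],"rot": [0,0,0],"grip": 5}
    - {"dp": [0,-6.3,-8.3],"rot": [0,0,0],"grip": 5}
    - {"dp": [0,0,0],"rot": [0,0,0],"grip": 5}

```text
time_s: 12.3
ee_pos: [0.5465, 0.062, 0.1015]
tcp_rot: [3.139, 0.095, 0.007]
wrist_force: [-0.4, -2.4, -0.1]
width: 0.0119
grip_force: 13.0
```

Emit:
jog_arm:
  moves:
    - {"dp": [0,-7.2,-7.7],"rot": [0,0,0],"grip": 5}
    - {"dp": [0,-7.9,-6.9],"rot": [0,0,0],"grip": 5}
    - {"dp": [0,-8.5,-6.1],"rot": [0,0,0],"grip": 5}
    - {"dp": [0,-9.1,-5.2],"rot": [0,0,0],"grip": 5}
    - {"dp": [0,-9.6,-4.3],"rot": [0,0,0],"grip": 5}
    - {"dp": [0,-10,-3.3],"rot": [0,0,0],"grip": 5}
    - {"dp": [0,-10.2,-2.3],"rot": [0,0,0],"grip": 5}
    - {"dp": [0,0,0],"rot": [0,0,0],"grip": 5}

```text
time_s: 12.97
ee_pos: [0.5425, 0.1252, 0.1382]
tcp_rot: [-3.14, -0.096, -0.004]
wrist_force: [-3.3, -4.0, 12.6]
width: 0.0116
grip_force: 13.0
```

Run:
```python
from h import *
s=bot.state();print(s["ee_pos"].round(4),s["wrist_force"].round(1))
p=np.load("side0.npz")
im,d=bot.capture("side");P=cloud("side",d);H=cv2.cvtColor(im,cv2.COLOR_RGB2HSV).astype(int)
Z=P[...,2];m=(H[...,1]<60)&(Z>.008)&(Z<.024)&(abs(P[...,0]-.54)<.06)&(abs(P[...,1]-.143)<.09);print("base",m.sum(),np.percentile(P[m],[2,50,98],axis=0).round(4).tolist())
red=((H[...,0]<6)|(H[...,0]>174))&(H[...,1]>150)&(abs(P[...,0]-.54)<.06)&(abs(P[...,1]-.12)<.1)&(Z>.03);print("bar",red.sum(),P[red].mean(0).round(4))
```

```text
[0.5425 0.1252 0.1382] [-3.3 -4.  12.6]
base 371 [[0.505, 0.0705, 0.0111], [0.5309, 0.1117, 0.0149], [0.5746, 0.2194, 0.0217]]
bar 56 [0.5365 0.1209 0.1555]
```

Emit:
jog_arm:
  moves:
    - {"dp": [0,0,-1],"rot": [0,0,0],"grip": 5}
    - {"dp": [0,0,0],"rot": [0,0,0],"grip": 5}
    - {"dp": [0,0,0],"rot": [0,0,0],"grip": 5}

```text
time_s: 13.27
ee_pos: [0.5423, 0.1245, 0.1381]
tcp_rot: [-3.14, -0.092, -0.004]
wrist_force: [-1.6, -3.8, 7.9]
width: 0.0118
grip_force: 13.0
```

Emit:
jog_arm:
  moves:
    - {"dp": [0,0,-1.5],"rot": [0,0,0],"grip": 5}
    - {"dp": [0,0,0],"rot": [0,0,0],"grip": 5}
    - {"dp": [0,0,0],"rot": [0,0,0],"grip": 5}

```text
time_s: 13.52
ee_pos: [0.5422, 0.125, 0.1383]
tcp_rot: [-3.14, -0.093, -0.003]
wrist_force: [0.4, -2.0, 3.9]
width: 0.0117
grip_force: 13.0
```

Emit:
jog_arm:
  moves:
    - {"dp": [0,-10.4,-1.3],"rot": [0,0,0],"grip": 5}
    - {"dp": [0,-10.5,-0.2],"rot": [0,0,0],"grip": 5}
    - {"dp": [0,-10.5,0.8],"rot": [0,0,0],"grip": 5}
    - {"dp": [0,-10.3,1.9],"rot": [0,0,0],"grip": 5}
    - {"dp": [0,-10.1,2.9],"rot": [0,0,0],"grip": 5}
    - {"dp": [0,-9.8,3.9],"rot": [0,0,0],"grip": 5}
    - {"dp": [0,0,0],"rot": [0,0,0],"grip": 5}
    - {"dp": [0,0,0],"rot": [0,0,0],"grip": 5}

```text
time_s: 14.18
ee_pos: [0.5377, 0.1881, 0.1291]
tcp_rot: [-3.139, -0.096, 0.0]
wrist_force: [2.3, -0.2, 2.3]
width: 0.0114
grip_force: 13.0
```

Emit:
jog_arm:
  moves:
    - {"dp": [0,-9.3,4.8],"rot": [0,0,0],"grip": 5}
    - {"dp": [0,-8.8,5.8],"rot": [0,0,0],"grip": 5}
    - {"dp": [0,-8.2,6.6],"rot": [0,0,0],"grip": 5}
    - {"dp": [0,-7.5,7.4],"rot": [0,0,0],"grip": 5}
    - {"dp": [0,-6.7,8.1],"rot": [0,0,0],"grip": 5}
    - {"dp": [0,-5.9,8.7],"rot": [0,0,0],"grip": 5}
    - {"dp": [0,0,0],"rot": [0,0,0],"grip": 5}
    - {"dp": [0,0,0],"rot": [0,0,0],"grip": 5}

```text
time_s: 14.85
ee_pos: [0.5345, 0.2338, 0.0874]
tcp_rot: [-3.139, -0.094, 0.002]
wrist_force: [1.9, 3.0, 3.1]
width: 0.0114
grip_force: 13.0
```

```bash
cat > m5.py <<'E'
from h import *
import sys
s=bot.state();t=s["ee_pos"];print(t.round(4),s["wrist_force"].round(1))
a=np.radians(93.6); ax=np.array([np.cos(a),np.sin(a)]); ay=np.array([-ax[1],ax[0]]); c=np.array([.5398,.143])
for n in("side","top"):
    im,d=bot.capture(n);P=cloud(n,d);H=cv2.cvtColor(im,cv2.COLOR_RGB2HSV).astype(int)
    X=(P[...,:2]-c)@ax*1000;Y=(P[...,:2]-c)@ay*1000;Z=P[...,2]*1000; D=np.dstack([X,Y,Z])
    red=((H[...,0]<6)|(H[...,0]>174))&(H[...,1]>150)&(abs(X-95)<40)&(abs(Y)<50)&(Z>40)&(Z<130)
    b=D[red]; print(n,"bar",len(b),b.mean(0).round(1) if len(b) else 0)
    br=(H[...,0]>12)&(H[...,0]<32)&(H[...,1]>110)&(abs(X-38)<25)&(abs(Y)<16)&(Z>30)&(Z<80); b=D[br]
    if len(b): print("brass",len(b),b.mean(0).round(1),np.percentile(b[b[:,2]>50],[5,50,95],axis=0).round(1).tolist() if (b[:,2]>50).any() else "")
    save(f"pics/k_{sys.argv[1]}_{n}.png",cv2.resize(im[130:205,285:360],(600,600),interpolation=cv2.INTER_CUBIC))
E
python3 m5.py a
```

```text
[0.5345 0.2338 0.0874] [1.9 3.  3.1]
side bar 50 [ 86.9   6.3 110.4]
brass 60 [35.  -0.3 52.7] [[26.6, -4.4, 52.0], [34.1, 2.9, 63.3], [41.6, 6.6, 74.4]]
top bar 4 [ 90.3  27.9 114.2]
```

View pics/k_a_side.png

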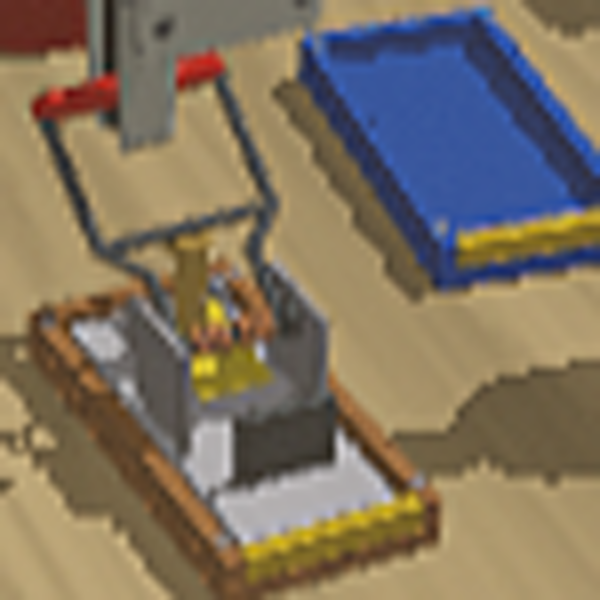

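The side picture shows the bar at about (130,85), held at about 2.62 rad, with the cross rod just reaching the brass catch at (190,240). The trap is flat in the tray. Continuing to 2.85.

Emit:
jog_arm:
  moves:
    - {"dp": [0,-2.8,5.5],"rot": [0,0,0],"grip": 5}
    - {"dp": [0,-2.6,5.5],"rot": [0,0,0],"grip": 5}
    - {"dp": [0,-2.3,5.7],"rot": [0,0,0],"grip": 5}
    - {"dp": [0,-1.9,5.7],"rot": [0,0,0],"grip": 5}
    - {"dp": [0,0,0],"rot": [0,0,0],"grip": 5}
    - {"dp": [0,0,0],"rot": [0,0,0],"grip": 5}

```text
time_s: 15.45
ee_pos: [0.5336, 0.2442, 0.0657]
tcp_rot: [-3.136, -0.094, 0.003]
wrist_force: [-0.2, 5.8, 3.8]
width: 0.0116
grip_force: 13.0
```

```bash
python3 m5.py b
```

```text
[0.5336 0.2442 0.0657] [-0.2  5.8  3.8]
side bar 40 [96.9  9.2 89.9]
brass 51 [31.8  0.9 54.2] [[21.5, -5.4, 52.9], [30.0, 2.2, 65.7], [40.8, 7.2, 69.6]]
top bar 9 [98.7 29.2 93.7]
brass 5 [17.3  8.8 41.7] [[13.8, 15.5, 56.7], [15.4, 15.7, 57.8], [17.0, 16.0, 58.8]]
```

The catch has been pushed aside (brass X 34→30). From here I go in small steps, watching the force and the catch.

Emit:
jog_arm:
  moves:
    - {"dp": [0,-1,2],"rot": [0,0,0],"grip": 5}
    - {"dp": [0,-0.6,2],"rot": [0,0,0],"grip": 5}
    - {"dp": [0,0,0],"rot": [0,0,0],"grip": 5}
    - {"dp": [0,0,0],"rot": [0,0,0],"grip": 5}

```text
time_s: 15.88
ee_pos: [0.5335, 0.2456, 0.0618]
tcp_rot: [-3.137, -0.094, 0.003]
wrist_force: [0.2, 5.1, 4.3]
width: 0.0114
grip_force: 13.0
```

```bash
python3 m5.py c
```

```text
[0.5335 0.2456 0.0618] [0.2 5.1 4.3]
side bar 40 [98.4  7.5 86.4]
brass 54 [32.6 -0.2 53. ] [[20.7, -7.0, 53.1], [29.9, 1.7, 64.0], [42.2, 6.1, 69.8]]
top bar 8 [100.4  29.8  88.9]
brass 5 [19.2  6.  42.1] [[14.0, 15.5, 57.4], [17.1, 15.7, 58.1], [20.1, 15.9, 58.8]]
```

Emit:
jog_arm:
  moves:
    - {"dp": [0,-0.5,2],"rot": [0,0,0],"grip": 5}
    - {"dp": [0,0,0],"rot": [0,0,0],"grip": 5}
    - {"dp": [0,0,0],"rot": [0,0,0],"grip": 5}

```text
time_s: 16.23
ee_pos: [0.5334, 0.2461, 0.0598]
tcp_rot: [-3.137, -0.094, 0.003]
wrist_force: [0.9, 5.2, 3.5]
width: 0.0114
grip_force: 13.0
```

```bash
python3 m5.py d
```

```text
[0.5334 0.2461 0.0598] [0.9 5.2 3.5]
side bar 39 [99.4  9.  84.5]
brass 50 [32.2  0.3 54.7] [[21.0, -6.5, 50.8], [31.0, 2.1, 63.7], [41.4, 6.1, 70.7]]
top bar 7 [101.3  29.2  86.7]
brass 8 [19.9  4.3 40.7] [[14.0, 15.3, 56.1], [17.2, 15.6, 57.0], [20.3, 15.8, 58.0]]
```

Emit:
jog_arm:
  moves:
    - {"dp": [0,-0.5,2],"rot": [0,0,0],"grip": 5}
    - {"dp": [0,0,0],"rot": [0,0,0],"grip": 5}
    - {"dp": [0,0,0],"rot": [0,0,0],"grip": 5}

```text
time_s: 16.58
ee_pos: [0.5334, 0.2467, 0.0578]
tcp_rot: [-3.136, -0.094, 0.003]
wrist_force: [0.5, 5.6, 2.7]
width: 0.0111
grip_force: 13.0
```

```bash
python3 m5.py e
```

```text
[0.5334 0.2467 0.0578] [0.5 5.6 2.7]
side bar 38 [100.3   8.6  82.1]
brass 52 [32.8 -0.3 53.1] [[22.1, -6.8, 51.6], [30.6, 1.6, 61.5], [42.8, 6.6, 70.6]]
top bar 8 [101.9  29.7  85. ]
brass 7 [18.   4.2 41.7] [[17.3, 15.5, 56.9], [18.7, 15.7, 58.7], [20.0, 15.8, 60.5]]
```

```bash
cat > cc.py <<'E'
import cv2,numpy as np,sys
a=[]
for k in sys.argv[1]:
    im=cv2.imread(f"pics/k_{k}_side.png"); g=cv2.resize(im,(75,75),interpolation=cv2.INTER_AREA); H=cv2.cvtColor(g,cv2.COLOR_BGR2HSV).astype(int)
    m=(H[...,0]>15)&(H[...,0]<30)&(H[...,1]>130)&(H[...,2]<200); m[:24]=0;m[45:]=0;m[:,:18]=0;m[:,34:]=0
    v,u=np.nonzero(m); t=v<38
    print(k,"n",len(v),"top row",v.min() if len(v) else 0,"cent",u.mean().round(2),v.mean().round(2),"top part",u[t].mean().round(2),t.sum())
    a.append(cv2.resize(g[22:50,10:45],(400,320),interpolation=cv2.INTER_CUBIC))
if len(sys.argv)>2: cv2.imwrite(sys.argv[2],np.vstack([np.hstack(a[:2])]+([np.hstack(a[2:4])] if len(a)>3 else []))[:600])
E
python3 cc.py abcde; python3 cc.py ae pics/cc1.png
```

```text
a n 63 top row 29 cent 24.35 36.33 top part 23.39 36
b n 65 top row 30 cent 24.69 36.74 top part 23.95 37
c n 62 top row 31 cent 24.65 37.03 top part 23.88 33
d n 63 top row 31 cent 24.57 37.0 top part 23.76 34
e n 62 top row 31 cent 24.65 37.03 top part 23.88 33
a n 63 top row 29 cent 24.35 36.33 top part 23.39 36
e n 62 top row 31 cent 24.65 37.03 top part 23.88 33
```

View pics/cc1.png

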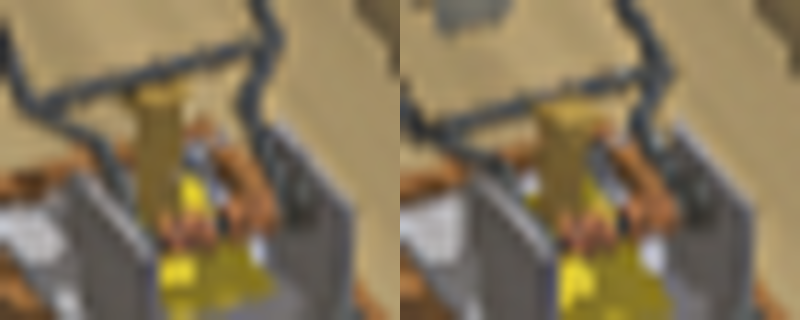

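In frame e the catch at (565,115) is leaning towards -x with the rod still behind it, so it hasn't clicked. Continuing in small steps.

Emit:
jog_arm:
  moves:
    - {"dp": [0,-0.4,1.5],"rot": [0,0,0],"grip": 5}
    - {"dp": [0,0,0],"rot": [0,0,0],"grip": 5}
    - {"dp": [0,0,0],"rot": [0,0,0],"grip": 5}

```text
time_s: 16.93
ee_pos: [0.5334, 0.2472, 0.0563]
tcp_rot: [-3.136, -0.094, 0.003]
wrist_force: [0.6, 5.7, 3.8]
width: 0.0112
grip_force: 13.0
```

```bash
python3 m5.py f|grep -v bar; python3 cc.py f
```

```text
[0.5334 0.2472 0.0563] [0.6 5.7 3.8]
brass 50 [32.4  0.1 53. ] [[21.1, -6.2, 53.0], [29.4, 2.1, 61.9], [42.2, 7.2, 71.7]]
brass 8 [18.7 -0.3 37.9] [[14.6, 15.2, 53.0], [17.3, 15.4, 55.9], [20.0, 15.6, 58.9]]
f n 62 top row 31 cent 24.65 37.03 top part 23.88 33
```

Emit:
jog_arm:
  moves:
    - {"dp": [0,-0.4,1.5],"rot": [0,0,0],"grip": 5}
    - {"dp": [0,0,0],"rot": [0,0,0],"grip": 5}
    - {"dp": [0,0,0],"rot": [0,0,0],"grip": 5}

```text
time_s: 17.28
ee_pos: [0.5334, 0.2475, 0.0548]
tcp_rot: [-3.136, -0.094, 0.003]
wrist_force: [0.5, 6.2, 2.8]
width: 0.0113
grip_force: 13.0
```

```bash
python3 m5.py g|grep -v bar; python3 cc.py g
```

```text
[0.5334 0.2475 0.0548] [0.5 6.2 2.8]
brass 50 [32.3  0.2 53.5] [[23.4, -5.3, 53.0], [29.5, 1.3, 63.4], [40.9, 6.4, 70.3]]
brass 5 [17.2  6.1 41.6] [[14.0, 15.6, 56.8], [15.5, 15.7, 57.2], [16.9, 15.7, 57.7]]
g n 64 top row 31 cent 24.56 37.05 top part 23.82 34
```

Emit:
jog_arm:
  moves:
    - {"dp": [0,-0.5,1.5],"rot": [0,0,0],"grip": 5}
    - {"dp": [0,0,0],"rot": [0,0,0],"grip": 5}
    - {"dp": [0,0,0],"rot": [0,0,0],"grip": 5}

```text
time_s: 17.63
ee_pos: [0.5333, 0.248, 0.0532]
tcp_rot: [-3.137, -0.094, 0.003]
wrist_force: [-0.1, 5.2, 2.4]
width: 0.011
grip_force: 13.0
```

```bash
python3 m5.py h|grep -v bar; python3 cc.py h
```

```text
[0.5333 0.248  0.0532] [-0.1  5.2  2.4]
brass 54 [33.8 -0.  53.2] [[21.3, -6.1, 53.3], [32.0, 2.2, 62.5], [43.6, 6.9, 71.8]]
brass 8 [19.2  8.7 40.7] [[14.1, 15.4, 56.1], [17.3, 15.5, 57.1], [20.1, 15.7, 57.6]]
h n 66 top row 30 cent 24.52 36.85 top part 23.78 36
```

Emit:
jog_arm:
  moves:
    - {"dp": [0,-0.4,1.5],"rot": [0,0,0],"grip": 5}
    - {"dp": [0,0,0],"rot": [0,0,0],"grip": 5}
    - {"dp": [0,0,0],"rot": [0,0,0],"grip": 5}

```text
time_s: 17.98
ee_pos: [0.5333, 0.2483, 0.0517]
tcp_rot: [-3.137, -0.094, 0.003]
wrist_force: [0.2, 6.1, 3.4]
width: 0.0114
grip_force: 13.0
```

```bash
python3 m5.py i|grep -v bar; python3 cc.py i
```

```text
[0.5333 0.2483 0.0517] [0.2 6.1 3.4]
brass 53 [33.3  0.2 53.1] [[23.8, -5.6, 51.4], [30.5, 1.4, 62.3], [39.9, 7.2, 72.6]]
brass 12 [19.1  3.  38. ] [[14.0, 15.1, 53.5], [17.6, 15.2, 55.3], [20.4, 15.8, 58.1]]
i n 64 top row 30 cent 24.45 36.92 top part 23.62 34
```

```bash
python3 - <<'E'
import cv2
g=cv2.resize(cv2.imread("pics/r_side.png"),(125,100),interpolation=cv2.INTER_AREA)[0:75,25:100]
cv2.imwrite("pics/k_0_side.png",cv2.resize(g,(600,600),interpolation=cv2.INTER_CUBIC))
E
python3 cc.py 0abgi
```

```text
0 n 69 top row 29 cent 24.54 36.96 top part 23.4 35
a n 63 top row 29 cent 24.35 36.33 top part 23.39 36
b n 65 top row 30 cent 24.69 36.74 top part 23.95 37
g n 64 top row 31 cent 24.56 37.05 top part 23.82 34
i n 64 top row 30 cent 24.45 36.92 top part 23.62 34
```

Emit:
jog_arm:
  moves:
    - {"dp": [0,-0.4,1.5],"rot": [0,0,0],"grip": 5}
    - {"dp": [0,0,0],"rot": [0,0,0],"grip": 5}
    - {"dp": [0,0,0],"rot": [0,0,0],"grip": 5}

```text
time_s: 18.33
ee_pos: [0.5333, 0.2486, 0.0503]
tcp_rot: [-3.137, -0.094, 0.003]
wrist_force: [0.4, 6.1, 3.2]
width: 0.012
grip_force: 13.0
```

```bash
python3 m5.py j|grep -v bar; python3 cc.py j
```

```text
[0.5333 0.2486 0.0503] [0.4 6.1 3.2]
brass 65 [35.3 -1.5 50.2] [[28.8, -6.7, 53.2], [35.8, 1.5, 62.9], [47.2, 6.1, 76.0]]
brass 21 [18.6  0.3 37.6] [[14.6, 14.8, 51.0], [17.8, 15.2, 53.1], [20.1, 15.6, 58.4]]
j n 68 top row 29 cent 24.25 36.87 top part 23.03 34
```

The catch has jumped home: brass X went 30.5→35.8 and the top row is back at its home value. That is the click, so now I ease back slowly.

Emit:
jog_arm:
  moves:
    - {"dp": [0,0.2,-0.7],"rot": [0,0,0],"grip": 5}
    - {"dp": [0,0.2,-0.7],"rot": [0,0,0],"grip": 5}
    - {"dp": [0,0.2,-0.6],"rot": [0,0,0],"grip": 5}
    - {"dp": [0,0.1,-0.4],"rot": [0,0,0],"grip": 5}
    - {"dp": [0,0,0],"rot": [0,0,0],"grip": 5}
    - {"dp": [0,0,0],"rot": [0,0,0],"grip": 5}

```text
time_s: 18.93
ee_pos: [0.5335, 0.2451, 0.0521]
tcp_rot: [3.139, 0.091, -0.003]
wrist_force: [-0.0, 1.9, -1.9]
width: 0.0115
grip_force: 13.0
```

```bash
python3 m5.py k; python3 cc.py jk; python3 cc.py ijk pics/cc2.png
```

```text
[0.5335 0.2451 0.0521] [-0.   1.9 -1.9]
side bar 36 [98.6 11.1 76.8]
brass 56 [32.7  0.9 53.5] [[28.2, -4.5, 52.2], [32.4, 2.7, 64.7], [39.4, 6.9, 74.6]]
top bar 8 [99.8 29.7 80.5]
brass 17 [17.  -1.1 36.8] [[14.5, 15.1, 52.4], [15.8, 15.3, 54.4], [17.1, 15.5, 56.5]]
j n 68 top row 29 cent 24.25 36.87 top part 23.03 34
k n 69 top row 29 cent 24.64 36.8 top part 23.44 36
i n 64 top row 30 cent 24.45 36.92 top part 23.62 34
j n 68 top row 29 cent 24.25 36.87 top part 23.03 34
k n 69 top row 29 cent 24.64 36.8 top part 23.44 36
```

View pics/k_k_side.png

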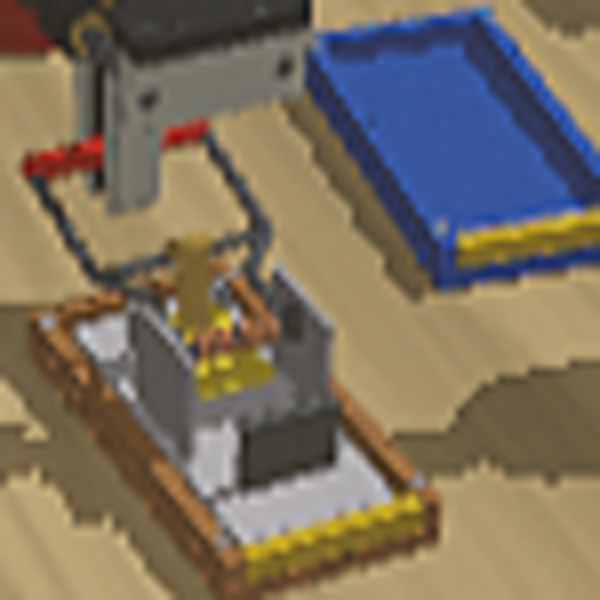

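The side picture shows the brass hook's head (190,240) standing upright over the cross rod, the trap flat in the tray, and the bar at (115,150). The force sign has flipped (Fz +3 → -2), so the hook is holding the bar. Releasing.

Emit:
jog_arm:
  moves:
    - {"dp": [0,0,0.3],"rot": [0,0,0],"grip": 5}
    - {"dp": [0,0,0],"rot": [0,0,0],"grip": 15}
    - {"dp": [0,0,0],"rot": [0,0,0],"grip": 25}
    - {"dp": [0,0,0],"rot": [0,0,0],"grip": 35}
    - {"dp": [0,0,0],"rot": [0,0,0],"grip": 45}
    - {"dp": [0,0,0],"rot": [0,0,0],"grip": 45}
    - {"dp": [0,0,0],"rot": [0,0,0],"grip": 45}

```text
time_s: 19.62
ee_pos: [0.5344, 0.2456, 0.0525]
tcp_rot: [3.14, 0.092, 0.001]
wrist_force: [0.3, -0.4, -0.3]
width: 0.0408
grip_force: 0.0
```

```bash
python3 m5.py l; python3 cc.py l
```

```text
[0.5344 0.2456 0.0525] [ 0.3 -0.4 -0.3]
side bar 41 [100.7  10.5  75.2]
brass 60 [33.2  0.1 51.5] [[28.0, -3.6, 51.1], [32.6, 2.3, 63.4], [40.6, 6.6, 74.7]]
top bar 15 [100.5  23.1  78.4]
brass 18 [17.   0.4 36.8] [[14.5, 15.3, 53.5], [17.4, 15.3, 55.2], [20.2, 15.4, 56.7]]
l n 67 top row 29 cent 24.7 36.79 top part 23.51 35
```

Bar released and holding. Retreating straight up.

Emit:
jog_arm:
  moves:
    - {"dp": [0,0,-5],"rot": [0,0,0],"grip": 45}
    - {"dp": [0,0,-12],"rot": [0,0,0],"grip": 45}
    - {"dp": [0,0,-20],"rot": [0,0,0],"grip": 45}
    - {"dp": [0,0,-30],"rot": [0,0,0],"grip": 45}
    - {"dp": [0,0,-30],"rot": [0,0,0],"grip": 45}
    - {"dp": [0,0,-30],"rot": [0,0,0],"grip": 45}
    - {"dp": [0,0,0],"rot": [0,0,0],"grip": 45}
    - {"dp": [0,0,0],"rot": [0,0,0],"grip": 45}

```text
time_s: 20.38
ee_pos: [0.5356, 0.2458, 0.1823]
tcp_rot: [-3.138, -0.092, -0.007]
wrist_force: [0.5, 0.5, -1.1]
width: 0.0416
grip_force: 0.0
```

```bash
python3 m5.py m; python3 cc.py m
python3 - <<'E'
from h import *
im,d=bot.capture("side");P=cloud("side",d);H=cv2.cvtColor(im,cv2.COLOR_RGB2HSV).astype(int);Z=P[...,2]
m=(H[...,1]<60)&(Z>.008)&(Z<.024)&(abs(P[...,0]-.54)<.06)&(abs(P[...,1]-.143)<.09);q=P[m];print("base",np.percentile(q,[2,50,98],axis=0).round(4).tolist(),"tilt",np.polyfit(q[:,1],q[:,2],1)[0].round(4))
E
```

```text
[0.5356 0.2458 0.1823] [ 0.5  0.5 -1.1]
side bar 58 [98.6  2.4 76.1]
brass 58 [32.8  0.3 52.6] [[27.4, -4.5, 51.8], [32.3, 3.0, 62.8], [41.3, 6.8, 74.4]]
top bar 22 [101.8  21.4  77.3]
brass 62 [27.3  1.  44.6] [[17.5, -6.6, 53.7], [31.2, 2.0, 66.1], [39.9, 15.5, 78.0]]
m n 65 top row 29 cent 24.69 36.82 top part 23.56 34
base [[0.5048, 0.0709, 0.0107], [0.5296, 0.1133, 0.0149], [0.5754, 0.2171, 0.023]] tilt -0.0044
```

The trap is set and steady with the base flat and the robot clear, so I'm handing in.

```bash
python3 -c "
from bench import bot
print(bot.close_job())"
```

```text
the job is handed in; nothing more can be done
None
```

I put the grey trap flat in the wooden tray with its bar over the yellow end, then drew the bar over until the catch clicked, eased it back onto the hook and left it set. I handed the job in at about 20 s; no result was shown.

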